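Hold the test box's aperture shutter half open

ROBOT

A 6-joint arm with a two-finger parallel gripper is mounted at the origin on the work surface. World frame = base frame: x ahead of the robot, y to its left, z up, the work surface at z = 0. Lengths are in m, angles in degrees, forces in N, time in s.
With the tool pointing down it reaches from about 0.325 to 1 m from the base axis. Payload 5.1 kg.
Tool frame: the origin (TCP) lies midway between the tips of the shut fingers; the grasp point (between the pads) lies 19 mm behind it; y points along the fingers, x is the direction in which the jaws open and shut, and the axes are right-handed (so a half turn about y gives the same grasp; the last joint's range is limited). The gripper opens to 85 mm and grips with 20 to 120 N. Pads are 22 mm wide; open, the fingers measure 114 mm over their backs; the gripper's body (76 mm by 85 mm) begins 54 mm behind the grasp point. The pads swing forward as they close: fully open they stand 13 mm farther back than shut.
Start: joints at [63.163, 7.093, 94.555, -0, 78.352, -4.733], TCP at [0.245, 0.602, 0.231] pointing down, gripper open.
Joint ranges: [-149.61, 149.61], [-58.7, 133.49], [1.44, 155.28], [-77.14, 257.14], [18.33, 153.61], [-166.67, 166.67]. Speed limits (degrees/s): [147.25, 147.25, 180, 180, 180, 180].

INTERFACE

Orientations are given as a 3x3 rotation matrix whose columns are the frame's x, y, z axes.
In Python, from workcell import bot, grab_frame gives the robot as it stands.
- The arm moves only by the tool servo_tool, never from a script. Its argument "motion" is a list of rows, each an object of numbers: "tx", "ty", "tz": the shift along the tool's x, y, z in cm; "wx", "wy", "wz": the turn, a rotation vector about the tool's x, y, z in rad; "claw": the closure, from 0 (fully open) to 1 (shut). In form: [{"tx": .., "ty": .., "tz": .., "wx": .., "wy": .., "wz": .., "claw": ..}, ...]. A call has 1 to 8 rows; each row is the pose to reach, as a shift and turn from the pose commanded when the call began, along the tool's axes at that moment; what a row does not reach only later rows make up. A row lasts 1/10 s, in which the tool goes at most 50 mm and 8.59 degrees, less where a joint would pass 70% of its speed; a pose out of reach is approached as far as the arm can. A call with a gripper value outside its range is refused whole. The fingers move at their own pace and stop on an object; "force" is the grip in N (left out, the last holds). Time passes only in rows, so rows that repeat a pose let the fingers close. It gives the time, the measured TCP pose, the force and the opening at its end, in the units of the state.
- bot.get_state(): the state, without advancing time (a new reading comes with each control period).
- grab_frame(name): name is "scene" or "top" or "wrist"; returns a dict with "img" (384x512x3 uint8, blue, green, red), "fx", "fy", "cx", "cy" (pixels), "R" (3x3) and "t" (3): a world point X has camera coordinates R X + t; the wrist camera has in their place "mount" (4x4, takes a point from camera to tool coordinates, whose origin is the TCP and whose axes are the tool frame's). Camera axes: x right, y down, z forward; pixel columns grow to the right and rows downward; lengths in m; the calibration is good to about 2 mm. A picture is of the moment at which its call begins: read the wrist's pose just before it. There is no depth.
- bot.hand_in(): hands the job in, once; it reports no verdict.
The state is a dict: "clock": time; "joints": joint angles; "qvel": joint speeds; "tau": joint torques, N m; "eef_pos": TCP position; "eef_rot": TCP orientation; "wrist_force": force on the tool from outside, world axes, zero at the start; "moment": the same for the moment, N m; "opening": opening from 0.0 (shut) to 1.0 (fully open).
Only numpy, scipy, OpenCV 4.12 (cv2) and the standard library are available. Lean on these libraries where they do the work, as an engineer would, in place of code of your own. Each camera call takes 0.05 s, during which the arm holds its last target. There are 200 camera calls.

TASK

The shielded test box needs its aperture half uncovered for a leakage reading: turn the lock knob anticlockwise, about to its stop, so that its bolt lets the shutter go, then slide the shutter by its pull tab against its spring until half the aperture is open, never running it near fully open. The program finishes while the fingers still hold the tab there, steady at half travel. Leave the other things on the box and bench where they are.

Things in the scene. Friction and masses are not known exactly. Their poses are not given: they have to be found in the camera images.
- test_box: Shielded stainless test box standing fixed on the bench, 220 (x) by 320 (y) by 90 mm high; origin at the centre of its underside, z up. Its flat lid is 90 mm above the bench. In the lid is an aperture 50 (x) by 70 mm (y) with foam below it, closed by a sliding black shutter plate that runs along the box's y axis between two rails 8 mm high. Beside the rails, at x = -85, y = -2 mm of this frame, sits the lock case, 44 by 36 mm and 24 mm high, with a bar knob on top.
- knob (a joint): Turn of the lock knob (rad): 0 is locked, 1.57 (a stop) is fully free; it grows anticlockwise as seen from above. Stiff by about 0.05 N m and stays where it is left. It starts between 0 and 0.3. Turning it draws back a steel bolt (12 mm wide, 26 mm of stroke along the box's -x) that stands in the way of a small steel block on the shutter; the bolt clears the block at about 1.0 rad.
- knob_top (a point): Centre of the top of the knob's grip, on its axis, 145 mm above the bench. The grip is an upright black bar 46 mm long (this frame's x), 12 mm thick (y) and 26 mm high, on a disc 28 mm wide and 6 mm high; below the disc comes the lock case, 31 mm under this point. z up; the frame turns with the knob. At knob = 0 the bar lies along the box's x axis.
- shutter (a joint): Travel of the shutter (m): 0 is shut, 0.070 is fully open (a stop). It opens towards the box's +y. A return spring pulls it shut with about 2 N when shut, 6 N at half travel and 10 N fully open, plus about 0.4 N of friction; let go, it closes by itself. Half travel is 0.035: the plate's trailing edge then lies over the middle of the aperture.
- tab_top (a point): Centre of the top of the shutter's pull tab, 138 mm above the bench; z up, axes as the box's. It moves with the shutter along the box's +y. Shut, it is at x = 4, y = -50 mm in the box's frame.
- pull_tab: The pull tab: an upright black plate on the black-anodised shutter, 36 mm wide (box x), 10 mm thick (y, the sliding direction) and 44 mm high; origin at the middle of its foot, 94 mm above the bench, where it stands on the 4 mm shutter plate (60 by 80 mm, centred under it within 4 mm). The steel block on the plate is 14 mm square and reaches 108 mm above the bench, its centre at x = -26, y = +33 mm from the tab.
- aperture (a point): Centre of the aperture in the lid's surface, 90 mm above the bench; fixed to the box, axes as the box's.
- adapter: Bystander: brass adapter, 20 mm across, 30 mm high, standing on the lid; origin under its centre.
- attenuator: Bystander: steel attenuator barrel, 24 mm across, 30 mm high, standing on the lid; origin under its centre.
- spanner: Bystander: steel spanner lying on the bench, about 160 mm long.
- screwdriver: Bystander: screwdriver lying on the bench, about 190 mm long.
- phone: Bystander: dark phone lying on the bench, 72 by 150 by 9 mm.
- sensor: Bystander: grey power sensor lying on the bench, 100 by 36 by 28 mm, brass nose at +x.
- tray: Bystander: divided grey parts tray on the bench, 120 by 160 by 30 mm.
- antenna: Bystander: black stub antenna, round foot 90 mm across, 140 mm high, standing on the bench.

How it is judged:
By the outcome, as a careful person would: the job done as asked, in the order asked, and still so for the second after the job is handed in, while the arm keeps its last pose, push and grip.
It also fails if it takes over 48 s, if anything falls off the work surface, if the arm or the gripper's body presses on something with over 40 N, if the wrist force passes 120 N, or if a joint passes its speed limit or range.

## Working session

There is one attempt and no reset: what is moved stays moved. The work goes in short steps, Python scripts to look and compute and a tool call to move; the robot and the scene stay as the last step left them, time stands still between calls to the robot, and variables do not carry over. Pictures are saved under pics/ and viewed, about 8 in all and at most 12, crops included, and the job is handed in when it is done.

Besides the shell and the picture viewer there is one more tool, called after ">>>" as name([rows], argument=value, ...), one row to a line, values as JSON. servo_tool: Moves the arm, as the interface text tells. Its arguments: {"type":"object","properties":{"motion":{"type":"array"},"force":{"type":"number"}},"required":["motion"]}

```bash
mkdir -p pics; ls
python3 - <<'E'
from workcell import bot, grab_frame
import cv2, numpy as np
s=bot.get_state(); print(s)
for n in ("scene","top","wrist"):
    f=grab_frame(n); cv2.imwrite(f"pics/{n}0.png",f["img"])
    np.savez(f"pics/{n}0.npz",**f); print(n,{k:np.round(v,4).tolist() for k,v in f.items() if k!="img"})
E
```

```text
pics
{'clock': 0.0, 'joints': array([ 6.31624989e+01,  7.13428050e+00,  9.46337425e+01, -1.94209134e-04,
        7.83516813e+01, -4.73326682e+00]), 'qvel': array([ 0.03922356, -0.10296868, -0.00764523, -0.06175   , -0.01888066,
       -0.01145693]), 'tau': array([-4.48250157e-04, -4.23603809e+01, -3.65457630e+01, -2.97358690e-05,
        6.97501513e-03, -8.18081134e-06]), 'eef_pos': array([0.24434934, 0.60166723, 0.23004766]), 'eef_rot': array([[ 3.76291118e-01, -9.40246400e-04, -9.26501004e-01],
       [ 9.26499141e-01, -1.86570159e-03,  3.76292255e-01],
       [-2.08238183e-03, -9.99997818e-01,  1.69090545e-04]]), 'wrist_force': array([ 0.22234328, -0.34209983,  0.17175349]), 'moment': array([0.03058348, 0.01036374, 0.0139952 ]), 'opening': 1.0000159174976708}
scene {'fx': 476.2783, 'fy': 476.2783, 'cx': 251.4686, 'cy': 183.9602, 'R': [[-0.6733, 0.7394, 0.001], [0.5094, 0.4649, -0.7242], [-0.5359, -0.4871, -0.6896]], 't': [0.3562, -0.1721, 1.699]}
top {'fx': 474.0919, 'fy': 474.0919, 'cx': 247.513, 'cy': 191.5057, 'R': [[0.007, -0.9998, -0.0159], [-0.992, -0.0049, -0.1264], [0.1263, 0.0166, -0.9918]], 't': [-0.0189, 0.5118, 1.4126]}
wrist {'fx': 267.8345, 'fy': 267.8345, 'cx': 258.9765, 'cy': 189.0011, 'mount': [[1.0, -0.0002, 0.0003, 0.0011], [-0.0004, -0.2868, 0.958, -0.1431], [-0.0001, -0.958, -0.2868, 0.0721], [0.0, 0.0, 0.0, 1.0]]}
```

View pics/top0.png

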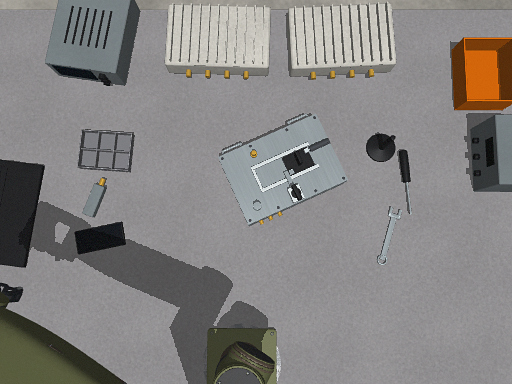

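View pics/scene0.png

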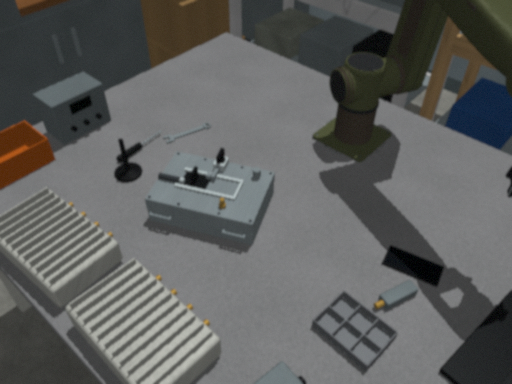

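View crop.

The top view shows the box around (283,168), the shutter and tab around (298,160), the lock around (295,192), the adapter at (253,153) and the attenuator at (257,205). I'll zoom in on the box.

Run:
```python
import cv2
a=cv2.imread("pics/top0.png")[105:230,210:355]
b=cv2.imread("pics/scene0.png")[140:250,140:285]
cv2.imwrite("pics/z0.png",cv2.resize(a,None,fx=5,fy=4.8 and 5,interpolation=cv2.INTER_CUBIC)[:600])
```

```text
(no output)
```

View pics/z0.png

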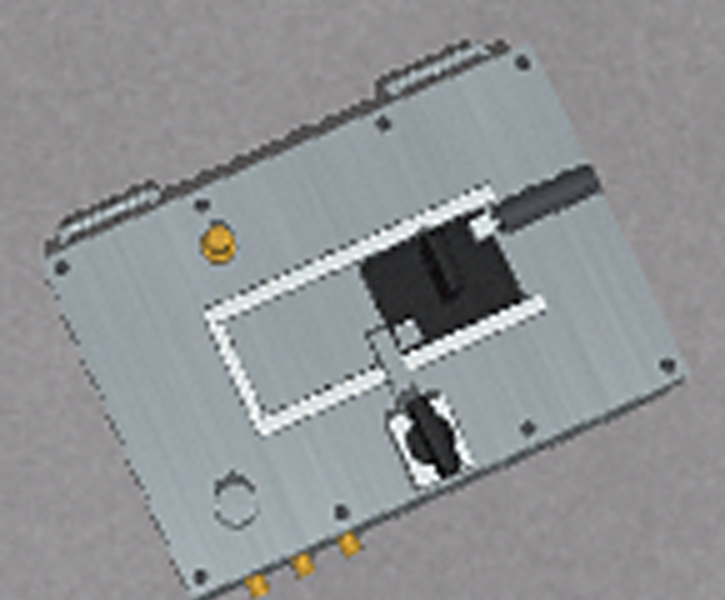

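Zoomed, the lid screws are at (62,267), (523,62), (668,365) and (200,577). The tab top is about (440,268) and the knob bar about (430,435). I'll cast rays through these to fit the box frame.

```bash
cat > h.py <<'E'
import numpy as np
def ray(f,u,v,z):
    """top/scene pixel -> world point at height z"""
    R,t=f["R"],f["t"]; c=-R.T@t
    d=R.T@np.array([(u-f["cx"])/f["fx"],(v-f["cy"])/f["fy"],1.])
    return c+d*(z-c[2])/d[2]
E
python3 - <<'E'
import numpy as np
from h import *
f=dict(np.load("pics/top0.npz"))
z=lambda u,v,h:ray(f,210+(u-2)/5,105+(v-2)/5,h)[:2]
S=[z(*p,.09) for p in((62,267),(523,62),(668,365),(200,577))]
C=[z(*p,.09) for p in((45,252),(530,45),(686,378),(190,597))]
print(np.round(S,4),np.mean(S,0)); print(np.round(C,4),np.mean(C,0))
for P in(S,C):
    y=(P[0]+P[3]-P[1]-P[2]);x=(P[0]+P[1]-P[2]-P[3])
    print("y ang",np.degrees(np.arctan2(*y[::-1])),"x ang",np.degrees(np.arctan2(*x[::-1])),np.hypot(*y)/2,np.hypot(*x)/2)
a=np.degrees(np.arctan2(*(P[0]+P[3]-P[1]-P[2])[::-1]))-90
o=np.mean(C,0); r=np.radians(a); B=np.array([[np.cos(r),-np.sin(r)],[np.sin(r),np.cos(r)]])
for n,p,h in(("knob ends",(412,395),.145),("",(448,468),.145),("tab ends",(425,238),.138),("",(455,298),.138),("adapter",(218,240),.12),("att",(237,500),.09)):
    w=z(*p,h); print(n,np.round(w,4),"box",np.round(B.T@(w-o),4))
print("pred knob",o+B@[-.085,-.002],"tab",o+B@[.004,-.05],"ang",a)
E
```

```text
[[ 0.604   0.0593]
 [ 0.7292 -0.2139]
 [ 0.547  -0.2966]
 [ 0.4212 -0.0235]] [ 0.57533277 -0.11866462]
[[ 0.6129  0.0695]
 [ 0.7396 -0.2181]
 [ 0.5393 -0.307 ]
 [ 0.4096 -0.0177]] [ 0.5753667 -0.1183434]
y ang 114.67917535136073 x ang 24.384026685018572 0.30059754786063314 0.20037434078921976
y ang 113.97049983660308 x ang 23.55396725119111 0.31563405271980666 0.22019975927949534
knob ends [ 0.5206 -0.1426] box [-0.0599  0.0001]
 [ 0.4794 -0.1625] box [-0.1057 -0.0014]
tab ends [ 0.612 -0.151] box [ 0.0202 -0.0447]
 [ 0.5773 -0.1678] box [-0.0183 -0.046 ]
adapter [ 0.6142 -0.033 ] box [0.0702 0.0622]
att [ 0.4662 -0.0447] box [-0.0698  0.1116]
pred knob [ 0.49851008 -0.15470353] tab [ 0.59933503 -0.16240607] ang 23.970499836603082
```

```bash
cat >> h.py <<'E'
def Rdown(deg):
    a=np.radians(deg); x=np.array([np.cos(a),np.sin(a),0]); y=np.array([0,0,-1.])
    return np.c_[x,y,np.cross(x,y)]
def go(pos,deg):
    """print the tool-axis shift (cm) and turn (rad) to a tool-down pose with jaw axis at deg"""
    from workcell import bot
    from scipy.spatial.transform import Rotation as Q
    s=bot.get_state(); R=s["eef_rot"]
    print("clock",s["clock"],"pos",s["eef_pos"].round(4),"jaw",np.degrees(np.arctan2(R[1,0],R[0,0])).round(2),"F",s["wrist_force"].round(1),"M",s["moment"].round(2),"op",round(s["opening"],3))
    print("t",(R.T@(np.array(pos)-s["eef_pos"])*100).round(2),"w",Q.from_matrix(R.T@Rdown(deg)).as_rotvec().round(3))
E
python3 -c "
from h import *
go((.4995,-.1535,.23),-65.6)"
```

```text
clock 0.15 pos [0.2444 0.6018 0.2303] jaw 67.9 F [ 0.4  0.2 -0. ] M [ 0.06 -0.    0.02] op 0.998
t [-60.38   0.12 -52.06] w [ 2.00e-03  2.33e+00 -1.00e-03]
```

>>> servo_tool([
  {"tx": -60.4,"ty": 0.1,"tz": -52.1,"wy": 2.33,"claw": 0},
  {"tx": -60.4,"ty": 0.1,"tz": -52.1,"wy": 2.33,"claw": 0},
  {"tx": -60.4,"ty": 0.1,"tz": -52.1,"wy": 2.33,"claw": 0},
  {"tx": -60.4,"ty": 0.1,"tz": -52.1,"wy": 2.33,"claw": 0},
  {"tx": -60.4,"ty": 0.1,"tz": -52.1,"wy": 2.33,"claw": 0},
  {"tx": -60.4,"ty": 0.1,"tz": -52.1,"wy": 2.33,"claw": 0},
  {"tx": -60.4,"ty": 0.1,"tz": -52.1,"wy": 2.33,"claw": 0},
  {"tx": -60.4,"ty": 0.1,"tz": -52.1,"wy": 2.33,"claw": 0},
])

```text
$.motion[0]: bad value
```

```bash
python3 -c "
from h import *
go((.4995,-.1535,.23),-65.6)"
```

```text
clock 0.15 pos [0.2444 0.6018 0.2303] jaw 67.9 F [ 0.4  0.2 -0. ] M [ 0.06 -0.    0.02] op 0.998
t [-60.38   0.12 -52.06] w [ 2.00e-03  2.33e+00 -1.00e-03]
```

>>> servo_tool([
  {"tx": -30.2,"ty": 0.0,"tz": -26.0,"wx": 0,"wy": 1.16,"wz": 0,"claw": 0},
  {"tx": -30.2,"ty": 0.0,"tz": -26.0,"wx": 0,"wy": 1.16,"wz": 0,"claw": 0},
  {"tx": -30.2,"ty": 0.0,"tz": -26.0,"wx": 0,"wy": 1.16,"wz": 0,"claw": 0},
  {"tx": -30.2,"ty": 0.0,"tz": -26.0,"wx": 0,"wy": 1.16,"wz": 0,"claw": 0},
  {"tx": -30.2,"ty": 0.0,"tz": -26.0,"wx": 0,"wy": 1.16,"wz": 0,"claw": 0},
  {"tx": -30.2,"ty": 0.0,"tz": -26.0,"wx": 0,"wy": 1.16,"wz": 0,"claw": 0},
  {"tx": -30.2,"ty": 0.0,"tz": -26.0,"wx": 0,"wy": 1.16,"wz": 0,"claw": 0},
  {"tx": -30.2,"ty": 0.0,"tz": -26.0,"wx": 0,"wy": 1.16,"wz": 0,"claw": 0},
])

```text
clock: 0.95
eef_pos: [0.3718, 0.2226, 0.2312]
eef_rot: [[1.0, 0.0, -0.02], [0.02, -0.0, 1.0], [0.0, -1.0, -0.0]]
wrist_force: [0.6, -0.2, 0.4]
opening: 0.998
```

```bash
python3 -c "
from h import *
go((.4995,-.1535,.23),-65.6)"
```

```text
clock 0.95 pos [0.3718 0.2226 0.2312] jaw 1.16 F [ 0.6 -0.2  0.4] M [ 0.1  -0.02  0.01] op 0.998
t [ 12.     0.12 -37.86] w [-0.     1.165  0.   ]
```

>>> servo_tool([
  {"tx": 12.0,"ty": 0,"tz": -37.8,"wx": 0,"wy": 1.165,"wz": 0,"claw": 0},
  {"tx": 12.0,"ty": 0,"tz": -37.8,"wx": 0,"wy": 1.165,"wz": 0,"claw": 0},
  {"tx": 12.0,"ty": 0,"tz": -37.8,"wx": 0,"wy": 1.165,"wz": 0,"claw": 0},
  {"tx": 12.0,"ty": 0,"tz": -37.8,"wx": 0,"wy": 1.165,"wz": 0,"claw": 0},
  {"tx": 12.0,"ty": 0,"tz": -37.8,"wx": 0,"wy": 1.165,"wz": 0,"claw": 0},
  {"tx": 12.0,"ty": 0,"tz": -37.8,"wx": 0,"wy": 1.165,"wz": 0,"claw": 0},
  {"tx": 12.0,"ty": 0,"tz": -37.8,"wx": 0,"wy": 1.165,"wz": 0,"claw": 0},
  {"tx": 12.0,"ty": 0,"tz": -37.8,"wx": 0,"wy": 1.165,"wz": 0,"claw": 0},
])

```text
clock: 1.75
eef_pos: [0.5014, -0.1526, 0.2311]
eef_rot: [[0.412, -0.0, 0.911], [-0.911, 0.0, 0.412], [-0.0, -1.0, 0.0]]
wrist_force: [0.9, 0.5, 0.0]
opening: 0.996
```

>>> servo_tool([
  {"tx": 0,"ty": 0,"tz": 0,"wx": 0,"wy": 0.02,"wz": 0,"claw": 0},
  {"tx": 0,"ty": 0,"tz": 0,"wx": 0,"wy": 0.02,"wz": 0,"claw": 0},
])

```text
clock: 1.95
eef_pos: [0.501, -0.1511, 0.2306]
eef_rot: [[0.398, -0.001, 0.918], [-0.918, 0.001, 0.398], [-0.001, -1.0, -0.001]]
wrist_force: [-0.0, -0.1, 0.6]
opening: 1.003
```

```bash
cat >> h.py <<'E'
def shot(name,k=1.5):
    from workcell import bot,grab_frame
    import cv2
    s=bot.get_state(); f=grab_frame("wrist"); M=f["mount"]
    Rc=s["eef_rot"]@M[:3,:3]; c=s["eef_rot"]@M[:3,3]+s["eef_pos"]
    f["R"]=Rc.T; f["t"]=-Rc.T@c
    np.savez(f"pics/{name}.npz",**f); cv2.imwrite(f"pics/{name}.png",cv2.resize(f["img"],None,fx=k,fy=k,interpolation=cv2.INTER_CUBIC))
    return f
def proj(f,X):
    p=f["R"]@np.asarray(X)+f["t"]; return (f["fx"]*p[0]/p[2]+f["cx"],f["fy"]*p[1]/p[2]+f["cy"])
E
python3 -c "
from h import *
go((.4995,-.1535,.23),-65.6);shot('w1')"
```

```text
clock 1.95 pos [ 0.501  -0.1511  0.2306] jaw -66.57 F [-0.  -0.1  0.6] M [-0.01  0.03 -0.06] op 1.003
t [ 0.16  0.06 -0.23] w [ 0.001 -0.017 -0.001]
```

View pics/w1.png

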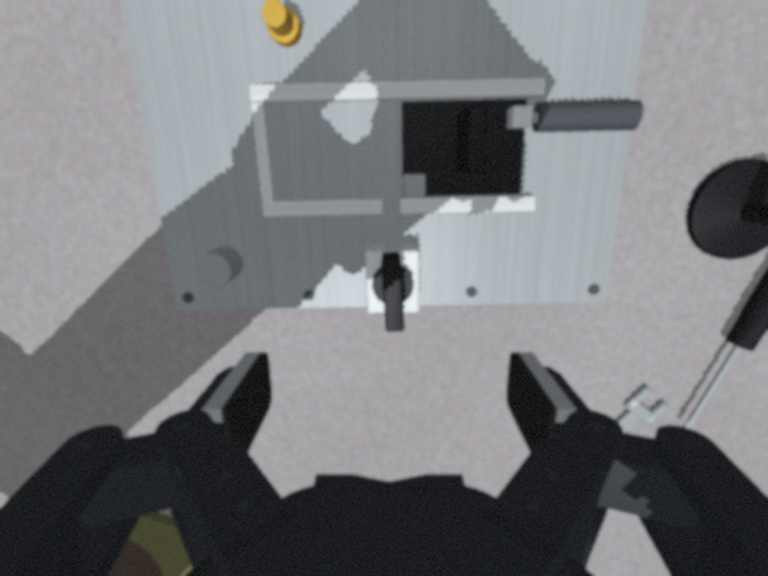

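The wrist view shows the knob bar from about (392,280) to (396,330), the lock case at (392,280), near lid screws at (188,297), (308,294), (471,291) and (594,289), and the tab around (463,140).

Run:
```python
from h import *
import cv2
f=dict(np.load("pics/w1.npz"))
p=lambda u,v,h:ray(f,(u+.5)/1.5-.5,(v+.5)/1.5-.5,h)[:2]
a,b=p(188,297,.09),p(594,289,.09)
print("screws",a,b,np.degrees(np.arctan2(*(a-b)[::-1])))
for r in((.4995,-.1535),(.4985,-.1547)):
  for d in(-.023,0,.023):
    c,s=np.cos(np.radians(25)),np.sin(np.radians(25)); print(np.array(proj(f,(r[0]+d*c,r[1]+d*s,.145)))*1.5)
print("bar far/near end", p(396,330,.145),p(391,253,.145))
print("case corners",p(367,311,.114),p(418,311,.114),p(368,248,.114),p(418,248,.114))
g=f["img"][155:235,225:300]
g=np.clip(g.astype(float)*3,0,255).astype(np.uint8)
h=np.clip(f["img"][50:140,255:360].astype(float)*5,0,255).astype(np.uint8)
cv2.imwrite("pics/z1.png",np.hstack([cv2.resize(g,(375,400)),cv2.resize(h,(420,400))]))
```

```text
screws [ 0.42236001 -0.02193172] [ 0.54792145 -0.29580277] 114.62999793491143
[392.56854971 332.10960673]
[391.62705716 296.70515825]
[390.63278953 259.31612385]
[393.70183731 334.19730389]
[392.79274294 298.90804217]
[391.83277591 261.64400343]
bar far/near end [ 0.48087355 -0.16438658] [ 0.52395645 -0.14228269]
case corners [ 0.47392366 -0.14618831] [ 0.48789343 -0.17839853] [ 0.51491286 -0.12988732] [ 0.52797972 -0.16002942]
```

View pics/z1.png

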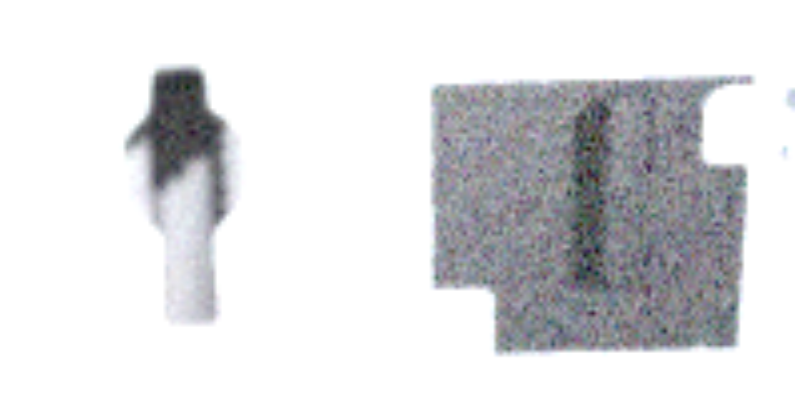

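Left panel: the knob bar runs straight and is turned only about 2° from locked. Right panel: the shutter plate with the tab as a dark bar. I'll move down over the knob.

Run:
```python
from h import *
f=dict(np.load("pics/w1.npz"))
a=ray(f,225+179/5-.4,155+68/5-.4,.145)[:2];b=ray(f,225+190/5-.4,155+322/5-.4,.145)[:2]
print((a+b)/2,np.degrees(np.arctan2(*(a-b)[::-1])),np.hypot(*(a-b)))
go((.5,-.154,.123),-63.5)
```

```text
[ 0.50267365 -0.15255308] 25.944038522100517 0.0478025616733606
clock 2.0 pos [ 0.5009 -0.1502  0.2308] jaw -66.45 F [ 0.  -0.2 -0.4] M [0.02 0.02 0.05] op 0.996
t [ 0.33 10.78 -0.23] w [ 0.001 -0.052 -0.001]
```

>>> servo_tool([
  {"tx": 0.3,"ty": 4,"tz": -0.1,"wx": 0,"wy": -0.043,"wz": 0,"claw": 0},
  {"tx": 0.3,"ty": 7,"tz": -0.1,"wx": 0,"wy": -0.043,"wz": 0,"claw": 0},
  {"tx": 0.3,"ty": 9.5,"tz": -0.1,"wx": 0,"wy": -0.043,"wz": 0,"claw": 0},
  {"tx": 0.3,"ty": 10.7,"tz": -0.1,"wx": 0,"wy": -0.043,"wz": 0,"claw": 0},
  {"tx": 0.3,"ty": 10.7,"tz": -0.1,"wx": 0,"wy": -0.043,"wz": 0,"claw": 0},
])

```text
clock: 2.5
eef_pos: [0.5002, -0.1518, 0.1225]
eef_rot: [[0.44, -0.004, 0.898], [-0.898, 0.002, 0.44], [-0.003, -1.0, -0.002]]
wrist_force: [0.6, -0.6, -0.4]
opening: 0.999
```

```bash
python3 -c "
from h import *
go((.501,-.1535,.123),-64)"
```

```text
clock 2.5 pos [ 0.5002 -0.1518  0.1225] jaw -63.88 F [ 0.6 -0.6 -0.4] M [ 0.02  0.02 -0.01] op 0.999
t [ 0.19 -0.05 -0.  ] w [ 0.002  0.002 -0.003]
```

>>> servo_tool([
  {"tx": 0.15,"ty": 0,"tz": 0,"wx": 0,"wy": 0,"wz": 0,"claw": 0.5},
  {"tx": 0.15,"ty": 0,"tz": 0,"wx": 0,"wy": 0,"wz": 0,"claw": 0.8},
  {"tx": 0.15,"ty": 0,"tz": 0,"wx": 0,"wy": 0,"wz": 0,"claw": 1},
  {"tx": 0.15,"ty": 0,"tz": 0,"wx": 0,"wy": 0,"wz": 0,"claw": 1},
  {"tx": 0.15,"ty": 0,"tz": 0,"wx": 0,"wy": 0,"wz": 0,"claw": 1},
  {"tx": 0.15,"ty": 0,"tz": 0,"wx": 0,"wy": 0,"wz": 0,"claw": 1},
  {"tx": 0.15,"ty": 0,"tz": 0,"wx": 0,"wy": 0,"wz": 0,"claw": 1},
  {"tx": 0.15,"ty": 0,"tz": 0,"wx": 0,"wy": 0,"wz": 0,"claw": 1},
], force=40)

```text
clock: 3.3
eef_pos: [0.5018, -0.1533, 0.1252]
eef_rot: [[0.438, -0.001, 0.899], [-0.899, 0.004, 0.438], [-0.004, -1.0, 0.0]]
wrist_force: [-3.8, 6.8, 6.0]
opening: 0.128
```

```bash
python3 -c "
from h import *
go((.501,-.1535,.123),24.6)"
```

```text
clock 3.3 pos [ 0.5018 -0.1533  0.1252] jaw -64.02 F [-3.8  6.8  6. ] M [ 1.07  0.6  -0.07] op 0.128
t [-0.01  0.22 -0.08] w [-0.003 -1.547 -0.003]
```

>>> servo_tool([
  {"tx": -0.1,"ty": -0.15,"tz": 0,"wx": 0,"wy": 0,"wz": 0,"claw": 1},
  {"tx": -0.1,"ty": -0.15,"tz": 0,"wx": 0,"wy": -0.1,"wz": 0,"claw": 1},
  {"tx": -0.1,"ty": -0.15,"tz": 0,"wx": 0,"wy": -0.2,"wz": 0,"claw": 1},
  {"tx": -0.1,"ty": -0.15,"tz": 0,"wx": 0,"wy": -0.3,"wz": 0,"claw": 1},
  {"tx": -0.1,"ty": -0.15,"tz": 0,"wx": 0,"wy": -0.4,"wz": 0,"claw": 1},
  {"tx": -0.1,"ty": -0.15,"tz": 0,"wx": 0,"wy": -0.5,"wz": 0,"claw": 1},
  {"tx": -0.1,"ty": -0.15,"tz": 0,"wx": 0,"wy": -0.6,"wz": 0,"claw": 1},
  {"tx": -0.1,"ty": -0.15,"tz": 0,"wx": 0,"wy": -0.7,"wz": 0,"claw": 1},
])

```text
clock: 4.1
eef_pos: [0.5001, -0.1515, 0.1252]
eef_rot: [[0.916, -0.005, 0.402], [-0.402, 0.006, 0.916], [-0.007, -1.0, 0.003]]
wrist_force: [-6.5, 10.4, 3.9]
opening: 0.132
```

```bash
python3 -c "
from h import *
go((.501,-.1535,.123),24.6)"
```

```text
clock 4.1 pos [ 0.5001 -0.1515  0.1252] jaw -23.68 F [-6.5 10.4  3.9] M [ 1.51  0.95 -0.07] op 0.132
t [ 0.17  0.22 -0.15] w [-0.006 -0.843 -0.005]
```

>>> servo_tool([
  {"tx": -0.15,"ty": -0.05,"tz": 0,"wx": 0,"wy": -0.1,"wz": 0,"claw": 1},
  {"tx": -0.25,"ty": -0.1,"tz": 0,"wx": 0,"wy": -0.2,"wz": 0,"claw": 1},
  {"tx": -0.3,"ty": -0.1,"tz": 0,"wx": 0,"wy": -0.3,"wz": 0,"claw": 1},
  {"tx": -0.35,"ty": -0.1,"tz": 0,"wx": 0,"wy": -0.4,"wz": 0,"claw": 1},
  {"tx": -0.4,"ty": -0.1,"tz": 0,"wx": 0,"wy": -0.5,"wz": 0,"claw": 1},
  {"tx": -0.45,"ty": -0.1,"tz": 0,"wx": 0,"wy": -0.6,"wz": 0,"claw": 1},
  {"tx": -0.45,"ty": -0.1,"tz": 0,"wx": 0,"wy": -0.7,"wz": 0,"claw": 1},
  {"tx": -0.45,"ty": -0.1,"tz": 0,"wx": 0,"wy": -0.8,"wz": 0,"claw": 1},
])

```text
clock: 4.9
eef_pos: [0.497, -0.1513, 0.1253]
eef_rot: [[0.926, -0.001, -0.377], [0.377, 0.002, 0.926], [-0.001, -1.0, 0.002]]
wrist_force: [-0.1, 1.5, -4.8]
opening: 0.132
```

```bash
python3 -c "
from h import *
go((.4985,-.1547,.123),24.6)"
```

```text
clock 4.9 pos [ 0.497  -0.1513  0.1253] jaw 22.16 F [-0.1  1.5 -4.8] M [ 0.31 -0.3  -0.07] op 0.132
t [ 0.01  0.23 -0.37] w [-0.002 -0.043 -0.001]
```

>>> servo_tool([
  {"tx": 0,"ty": 0,"tz": 0,"wx": 0,"wy": -0.03,"wz": 0,"claw": 1},
  {"tx": 0,"ty": 0,"tz": 0,"wx": 0,"wy": -0.03,"wz": 0,"claw": 1},
])

```text
clock: 5.1
eef_pos: [0.4969, -0.1513, 0.1253]
eef_rot: [[0.916, -0.002, -0.4], [0.4, 0.002, 0.916], [-0.001, -1.0, 0.002]]
wrist_force: [1.8, 2.3, -8.9]
opening: 0.128
```

>>> servo_tool([
  {"tx": 0,"ty": 0,"tz": 0,"wx": 0,"wy": 0,"wz": 0,"claw": 0.7},
  {"tx": 0,"ty": 0,"tz": 0,"wx": 0,"wy": 0,"wz": 0,"claw": 0.5},
  {"tx": 0,"ty": 0,"tz": 0,"wx": 0,"wy": 0,"wz": 0,"claw": 0.5},
  {"tx": 0,"ty": -2,"tz": 0,"wx": 0,"wy": 0,"wz": 0,"claw": 0.5},
  {"tx": 0,"ty": -6,"tz": 0,"wx": 0,"wy": 0,"wz": 0,"claw": 0.5},
  {"tx": 0,"ty": -10.5,"tz": 0,"wx": 0,"wy": 0,"wz": 0,"claw": 0.5},
  {"tx": 0,"ty": -10.5,"tz": 0,"wx": 0,"wy": 0,"wz": 0,"claw": 0.5},
])

```text
clock: 5.8
eef_pos: [0.5015, -0.154, 0.2411]
eef_rot: [[0.916, 0.014, -0.401], [0.401, -0.006, 0.916], [0.01, -1.0, -0.011]]
wrist_force: [0.9, 1.0, 0.5]
opening: 0.504
```

Run:
```python
from h import *
r=np.radians(24.6); B=np.array([[np.cos(r),-np.sin(r)],[np.sin(r),np.cos(r)]])
k=np.array([.4985,-.1547]); print("tab pred",k+B@[.089,-.048])
x=B@[.004,-.05]+k+B@[.085,.002]
p=x-.03*B[:,0]
go((*p,.22),-65.4)
```

```text
tab pred [ 0.59940349 -0.16129434]
clock 5.8 pos [ 0.5015 -0.154   0.2411] jaw 23.64 F [0.9 1.  0.5] M [-0.05  0.05  0.01] op 0.504
t [ 5.65  2.22 -4.62] w [1.000e-03 1.554e+00 1.700e-02]
```

>>> servo_tool([
  {"tx": 5.6,"ty": 1,"tz": -4.6,"wx": 0,"wy": 1.55,"wz": 0,"claw": 0.45},
  {"tx": 5.6,"ty": 1,"tz": -4.6,"wx": 0,"wy": 1.55,"wz": 0,"claw": 0.45},
  {"tx": 5.6,"ty": 1,"tz": -4.6,"wx": 0,"wy": 1.55,"wz": 0,"claw": 0.45},
  {"tx": 5.6,"ty": 1,"tz": -4.6,"wx": 0,"wy": 1.55,"wz": 0,"claw": 0.45},
  {"tx": 5.6,"ty": 1,"tz": -4.6,"wx": 0,"wy": 1.55,"wz": 0,"claw": 0.45},
  {"tx": 5.6,"ty": 1,"tz": -4.6,"wx": 0,"wy": 1.55,"wz": 0,"claw": 0.45},
  {"tx": 5.6,"ty": 1,"tz": -4.6,"wx": 0,"wy": 1.55,"wz": 0,"claw": 0.45},
  {"tx": 5.6,"ty": 1,"tz": -4.6,"wx": 0,"wy": 1.55,"wz": 0,"claw": 0.45},
])

```text
clock: 6.6
eef_pos: [0.5676, -0.1721, 0.2223]
eef_rot: [[0.701, 0.001, 0.713], [-0.713, -0.001, 0.701], [0.001, -1.0, -0.0]]
wrist_force: [-0.2, -1.1, -0.3]
opening: 0.547
```

Run:
```python
from h import *
go((.572,-.1738,.22),-65.4)
```

```text
clock 6.6 pos [ 0.5676 -0.1721  0.2223] jaw -45.47 F [-0.2 -1.1 -0.3] M [-0.01 -0.04  0.02] op 0.547
t [0.42 0.23 0.19] w [-0.     0.348  0.001]
```

>>> servo_tool([
  {"tx": 0.4,"ty": 0,"tz": 0.2,"wx": 0,"wy": 0.348,"wz": 0,"claw": 0.45},
  {"tx": 0.4,"ty": 0,"tz": 0.2,"wx": 0,"wy": 0.348,"wz": 0,"claw": 0.45},
  {"tx": 0.4,"ty": 0,"tz": 0.2,"wx": 0,"wy": 0.348,"wz": 0,"claw": 0.45},
  {"tx": 0.4,"ty": 0,"tz": 0.2,"wx": 0,"wy": 0.348,"wz": 0,"claw": 0.45},
  {"tx": 0.4,"ty": 0,"tz": 0.2,"wx": 0,"wy": 0.348,"wz": 0,"claw": 0.45},
])

```text
clock: 7.1
eef_pos: [0.5718, -0.1734, 0.2221]
eef_rot: [[0.423, 0.001, 0.906], [-0.906, -0.0, 0.423], [0.001, -1.0, 0.0]]
wrist_force: [-1.1, 0.3, -0.4]
opening: 0.55
```

Run:
```python
from h import *
import cv2
f=shot('w2')
go((.5994,-.1613,.116),-65.4)
r=np.radians(24.6); B=np.array([[np.cos(r),-np.sin(r)],[np.sin(r),np.cos(r)]])
T=np.array([.5994,-.1613])
g=np.clip(f["img"].astype(float)*2.5,0,255).astype(np.uint8); g=cv2.resize(g,None,fx=1.5,fy=1.5,interpolation=cv2.INTER_CUBIC)
for d in((-.018,-.005),(.018,-.005),(.018,.005),(-.018,.005)):
    q=proj(f,(*(T+B@d),.138)); q=(int(q[0]*1.5+.25),int(q[1]*1.5+.25)); print(q); cv2.circle(g,q,2,(0,0,255),-1)
cv2.imwrite("pics/w2b.png",g)
```

```text
clock 7.15 pos [ 0.5718 -0.1734  0.2221] jaw -64.99 F [-0.4 -0.2 -0.6] M [-0.04  0.05 -0.04] op 0.551
t [ 0.07 10.61  3.01] w [-0.     0.007  0.001]
(398, 274)
(399, 212)
(381, 212)
(381, 274)
```

View pics/w2b.png

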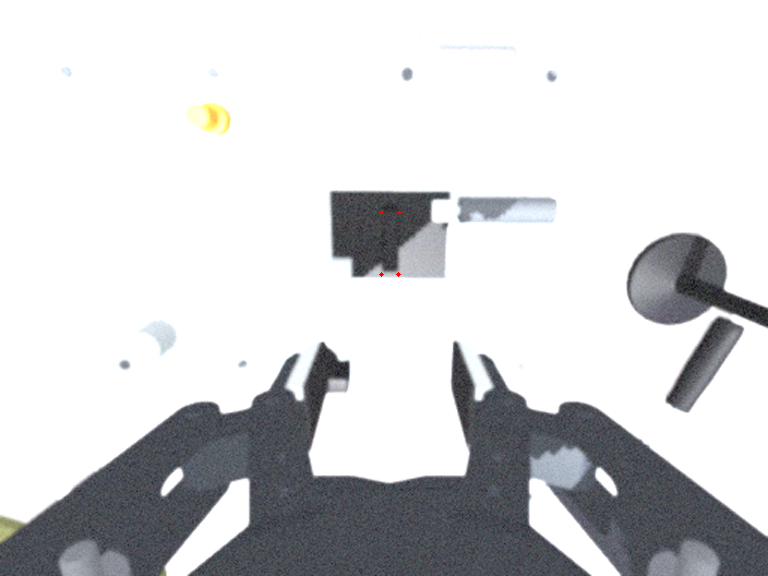

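The image shows the tab at about x 383–398, y 207–270, within 2 mm of my prediction. The knob bar at (337,365) is lying along y. Next I'll go down onto the tab.

>>> servo_tool([
  {"tx": 0,"ty": 2,"tz": 3.1,"wx": 0,"wy": 0.005,"wz": 0,"claw": 0.45},
  {"tx": 0,"ty": 5,"tz": 3.1,"wx": 0,"wy": 0.005,"wz": 0,"claw": 0.45},
  {"tx": 0,"ty": 8,"tz": 3.1,"wx": 0,"wy": 0.005,"wz": 0,"claw": 0.45},
  {"tx": 0,"ty": 10,"tz": 3.1,"wx": 0,"wy": 0.005,"wz": 0,"claw": 0.45},
  {"tx": 0,"ty": 11.4,"tz": 3.1,"wx": 0,"wy": 0.005,"wz": 0,"claw": 0.45},
  {"tx": 0,"ty": 11.4,"tz": 3.1,"wx": 0,"wy": 0.005,"wz": 0,"claw": 0.45},
  {"tx": 0,"ty": 11.4,"tz": 3.1,"wx": 0,"wy": 0.005,"wz": 0,"claw": 0.45},
])

```text
clock: 7.85
eef_pos: [0.6002, -0.1604, 0.1086]
eef_rot: [[0.418, 0.001, 0.909], [-0.909, -0.0, 0.418], [0.001, -1.0, 0.001]]
wrist_force: [0.6, 0.2, -0.4]
opening: 0.549
```

Run:
```python
from h import *
go((.6,-.161,.108),-65.4)
```

```text
clock 7.85 pos [ 0.6002 -0.1604  0.1086] jaw -65.31 F [ 0.6  0.2 -0.4] M [ 0.05 -0.02 -0.01] op 0.549
t [ 0.05  0.06 -0.05] w [-0.001  0.002  0.001]
```

>>> servo_tool([
  {"tx": 0,"ty": 0,"tz": 0,"wx": 0,"wy": 0,"wz": 0,"claw": 0.7},
  {"tx": 0,"ty": 0,"tz": 0,"wx": 0,"wy": 0,"wz": 0,"claw": 0.85},
  {"tx": 0,"ty": 0,"tz": 0,"wx": 0,"wy": 0,"wz": 0,"claw": 1},
  {"tx": 0,"ty": 0,"tz": 0,"wx": 0,"wy": 0,"wz": 0,"claw": 1},
  {"tx": 0,"ty": 0,"tz": 0,"wx": 0,"wy": 0,"wz": 0,"claw": 1},
  {"tx": 0,"ty": 0,"tz": 0,"wx": 0,"wy": 0,"wz": 0,"claw": 1},
  {"tx": 0,"ty": 0,"tz": 0,"wx": 0,"wy": 0,"wz": 0,"claw": 1},
], force=60)

```text
clock: 8.55
eef_pos: [0.6007, -0.1606, 0.1094]
eef_rot: [[0.418, 0.002, 0.909], [-0.909, -0.001, 0.418], [0.002, -1.0, 0.002]]
wrist_force: [-0.8, -0.6, 5.9]
opening: 0.107
```

Run:
```python
from h import *
go((.6,-.161,.108),-65.4)
```

```text
clock 8.55 pos [ 0.6007 -0.1606  0.1094] jaw -65.32 F [-0.8 -0.6  5.9] M [-0.09  0.09 -0.03] op 0.107
t [ 0.01  0.14 -0.08] w [-0.002  0.001  0.002]
```

>>> servo_tool([
  {"tx": -0.3,"ty": -0.1,"tz": 0,"wx": 0,"wy": 0,"wz": 0,"claw": 1},
  {"tx": -0.6,"ty": -0.1,"tz": 0,"wx": 0,"wy": 0,"wz": 0,"claw": 1},
  {"tx": -0.9,"ty": -0.1,"tz": 0,"wx": 0,"wy": 0,"wz": 0,"claw": 1},
  {"tx": -1.2,"ty": -0.1,"tz": 0,"wx": 0,"wy": 0,"wz": 0,"claw": 1},
  {"tx": -1.5,"ty": -0.1,"tz": 0,"wx": 0,"wy": 0,"wz": 0,"claw": 1},
  {"tx": -1.5,"ty": -0.1,"tz": 0,"wx": 0,"wy": 0,"wz": 0,"claw": 1},
])

```text
clock: 9.15
eef_pos: [0.594, -0.1462, 0.1095]
eef_rot: [[0.418, 0.002, 0.909], [-0.909, -0.0, 0.418], [0.001, -1.0, 0.001]]
wrist_force: [3.2, -1.9, 4.2]
opening: 0.105
```

```bash
cat >> h.py <<'E'
def slide():
    from workcell import bot
    s=bot.get_state(); y=np.array([-.4163,.9092]); d=s["eef_pos"][:2]-[.6007,-.1606]
    print("along y",(d@y).round(4),"across",(d@[.9092,.4163]).round(4),"F along",(s["wrist_force"][:2]@y).round(2))
E
python3 - <<'E'
from h import *
go((.6,-.161,.108),-65.4); slide()
E
```

```text
clock 9.15 pos [ 0.594  -0.1462  0.1095] jaw -65.3 F [ 3.2 -1.9  4.2] M [-0.36 -0.68 -0.02] op 0.105
t [ 1.6   0.15 -0.07] w [-0.001  0.002  0.001]
along y 0.0159 across -0.0001 F along -3.08
```

It slides freely with only the spring load, so the bolt has cleared. I'll carry on to half travel.

>>> servo_tool([
  {"tx": -0.4,"ty": 0,"tz": 0,"wx": 0,"wy": 0,"wz": 0,"claw": 1},
  {"tx": -0.8,"ty": 0,"tz": 0,"wx": 0,"wy": 0,"wz": 0,"claw": 1},
  {"tx": -1.2,"ty": 0,"tz": 0,"wx": 0,"wy": 0,"wz": 0,"claw": 1},
  {"tx": -1.6,"ty": 0,"tz": 0,"wx": 0,"wy": 0,"wz": 0,"claw": 1},
  {"tx": -1.9,"ty": 0,"tz": 0,"wx": 0,"wy": 0,"wz": 0,"claw": 1},
  {"tx": -1.9,"ty": 0,"tz": 0,"wx": 0,"wy": 0,"wz": 0,"claw": 1},
  {"tx": -1.9,"ty": 0,"tz": 0,"wx": 0,"wy": 0,"wz": 0,"claw": 1},
])

```text
clock: 9.85
eef_pos: [0.5864, -0.1297, 0.1095]
eef_rot: [[0.418, 0.002, 0.909], [-0.909, -0.001, 0.418], [0.002, -1.0, 0.002]]
wrist_force: [5.8, -3.9, 3.4]
opening: 0.111
```

Run:
```python
from h import *
import cv2
from workcell import grab_frame
f=shot('w3'); go((.6,-.161,.108),-65.4); slide()
g=np.clip(f["img"].astype(float)*2,0,255).astype(np.uint8)
s=grab_frame("scene"); np.savez("pics/s3.npz",**s); t=grab_frame("top"); np.savez("pics/t3.npz",**t)
a=cv2.resize(s["img"][140:250,140:285],(400,303)); b=cv2.resize(t["img"][105:230,210:355],(400,345),interpolation=cv2.INTER_CUBIC)
w=cv2.resize(g[60:300,120:400],(400,343))
out=np.zeros((600,800,3),np.uint8); out[:345,:400]=b; out[:343,400:]=w; out[345:600,:400]=a[:255]
cv2.imwrite("pics/c3.png",out)
```

```text
clock 9.9 pos [ 0.5864 -0.1297  0.1095] jaw -65.32 F [ 4.6 -3.1  3. ] M [-0.54 -0.85  0.03] op 0.106
t [ 3.41  0.15 -0.07] w [-0.002  0.001  0.002]
along y 0.034 across -0.0001 F along -4.7
```

View pics/c3.png

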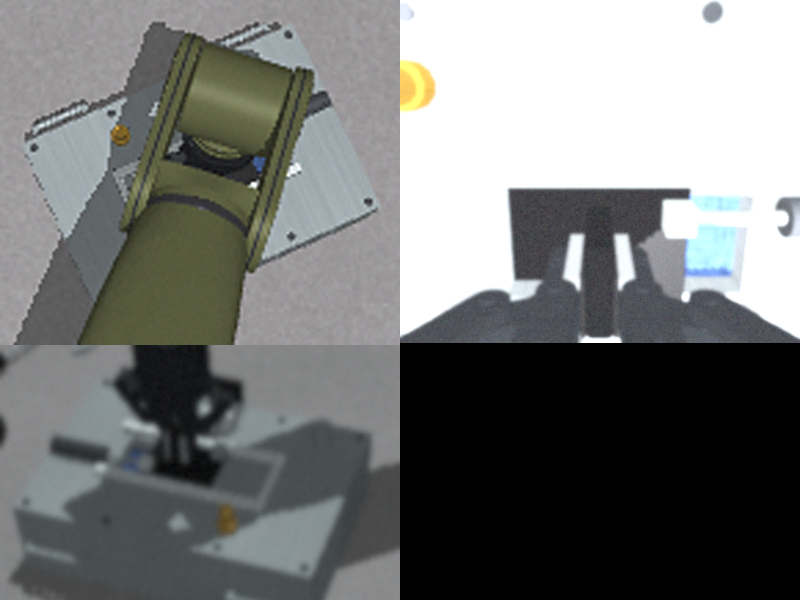

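Wrist panel: the plate's trailing edge is at x≈688 and the aperture's far edge at about 746, with blue foam showing between. The scene panel shows the fingers on the tab. I'll measure the opening properly.

Run:
```python
from h import *
import cv2
f=dict(np.load("pics/w3.npz")); im=f["img"]
y=np.array([-.4163,.9092]); k=np.array([.4985,-.1547])
o=k+.085*np.array([.9092,.4163])+.002*y
for u,v,h,n in((510,190,.094,"lead"),(689,192,.094,"trail z94"),(685,250,.094,"trail"),(738,250,.09,"foam edge"),(746,250,.09,"lid edge"),(730,292,.09,"lower corner")):
    w=ray(f,120+(u-400)/(400/280),60+v/(343/240),h)[:2]; d=w-o
    print(n,"box x,y",(d@[.9092,.4163]).round(4),(d@y).round(4))
g=np.clip(im[180:275,300:380].astype(float)*1.3,0,255).astype(np.uint8)
g=cv2.resize(g,None,fx=6,fy=6,interpolation=cv2.INTER_CUBIC); cv2.imwrite("pics/z3.png",g)
```

```text
lead box x,y 0.0297 0.0228
trail z94 box x,y 0.0288 -0.055
trail box x,y 0.0011 -0.0551
foam edge box x,y -0.0009 -0.0809
lid edge box x,y -0.0009 -0.0846
lower corner box x,y -0.0232 -0.0793
```

View pics/z3.png

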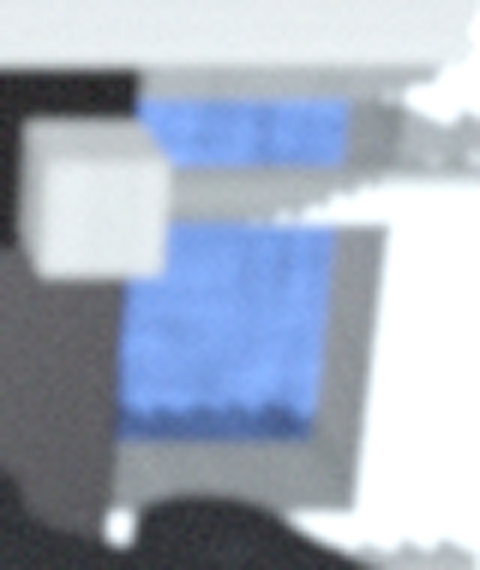

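The crop at row 330 shows the plate edge at x≈122 and the lid's aperture edge at x≈376, with the grey aperture wall between the foam and the lid edge. At row 500 they are at x≈110 and x≈352.

Run:
```python
from h import *
f=dict(np.load("pics/w3.npz"))
y=np.array([-.4163,.9092]); x=np.array([.9092,.4163]); o=np.array([.4985,-.1547])+.085*x+.002*y
P=lambda u,v,h:ray(f,300+(u-2.5)/6,180+(v-2.5)/6,h)[:2]-o
for v,a,b in((330,122,376),(250,127,384),(480,112,354)):
    p,q=P(a,v,.094),P(b,v,.09); print((p@y).round(4),(q@y).round(4),"open",((p-q)@y).round(4),"x",(q@x).round(4))
slide()
```

```text
-0.0553 -0.0846 open 0.0293 x -0.0006
-0.0553 -0.0844 open 0.0292 x 0.009
-0.0554 -0.0842 open 0.0288 x -0.0195
along y 0.034 across -0.0001 F along -4.97
```

Run:
```python
from h import *
y=np.array([-.4163,.9092]); x=np.array([.9092,.4163]); o=np.array([.4985,-.1547])+.085*x+.002*y
def edges(n,row,c0,c1,gain):
    f=dict(np.load(f"pics/{n}.npz")); g=f["img"][row-2:row+3].astype(float).mean((0,2)); d=np.gradient(g)
    print(n,row,[(i,round(d[i],1),((ray(f,i,row,.094)[:2]-o)@y).round(4)) for i in range(c0,c1) if abs(d[i])>4])
for r in(135,150,): edges("w2",r,210,230,1)
for r in(165,175,180): edges("w2",r,285,308,1)
for r in(200,215): edges("w3",r,190,215,1)
for r in(225,235,245): edges("w3",r,312,328,1); edges("w3",r,355,368,1)
```

```text
w2 135 [(218, np.float64(-9.6), np.float64(-0.0083)), (219, np.float64(-19.5), np.float64(-0.0093)), (220, np.float64(-25.6), np.float64(-0.0103)), (221, np.float64(-19.3), np.float64(-0.0113)), (222, np.float64(-5.9), np.float64(-0.0123))]
w2 150 [(219, np.float64(-12.9), np.float64(-0.0087)), (220, np.float64(-25.7), np.float64(-0.0098)), (221, np.float64(-26.7), np.float64(-0.0108)), (222, np.float64(-12.6), np.float64(-0.0118))]
w2 165 [(296, np.float64(13.8), np.float64(-0.0874)), (297, np.float64(33.9), np.float64(-0.0885)), (298, np.float64(37.7), np.float64(-0.0895)), (299, np.float64(24.4), np.float64(-0.0905)), (300, np.float64(9.8), np.float64(-0.0915))]
w2 175 [(295, np.float64(4.3), np.float64(-0.0869)), (296, np.float64(21.3), np.float64(-0.0879)), (297, np.float64(39.3), np.float64(-0.089)), (298, np.float64(35.1), np.float64(-0.09)), (299, np.float64(17.7), np.float64(-0.091)), (300, np.float64(5.0), np.float64(-0.0921))]
w2 180 [(295, np.float64(7.1), np.float64(-0.0871)), (296, np.float64(25.9), np.float64(-0.0882)), (297, np.float64(38.6), np.float64(-0.0892)), (29
[... 1413 characters left out ...]
360, np.float64(7.4), np.float64(-0.0815)), (361, np.float64(21.9), np.float64(-0.0821)), (362, np.float64(31.1), np.float64(-0.0828)), (363, np.float64(23.4), np.float64(-0.0835)), (364, np.float64(10.6), np.float64(-0.0841))]
w3 245 [(318, np.float64(6.0), np.float64(-0.0546)), (319, np.float64(14.5), np.float64(-0.0552)), (320, np.float64(18.0), np.float64(-0.0559)), (321, np.float64(12.8), np.float64(-0.0566)), (322, np.float64(6.9), np.float64(-0.0572))]
w3 245 [(359, np.float64(10.2), np.float64(-0.0816)), (360, np.float64(26.6), np.float64(-0.0823)), (361, np.float64(31.7), np.float64(-0.0829)), (362, np.float64(20.8), np.float64(-0.0836)), (363, np.float64(8.4), np.float64(-0.0843))]
```

By image the plate has moved 34.0 mm, against 34.0 mm for the TCP, so there is no slip. I'll add a little more to reach half travel and settle there.

>>> servo_tool([
  {"tx": -0.08,"ty": 0,"tz": 0,"wx": 0,"wy": 0,"wz": 0,"claw": 1},
  {"tx": -0.15,"ty": 0,"tz": 0,"wx": 0,"wy": 0,"wz": 0,"claw": 1},
  {"tx": -0.15,"ty": 0,"tz": 0,"wx": 0,"wy": 0,"wz": 0,"claw": 1},
  {"tx": -0.15,"ty": 0,"tz": 0,"wx": 0,"wy": 0,"wz": 0,"claw": 1},
  {"tx": -0.15,"ty": 0,"tz": 0,"wx": 0,"wy": 0,"wz": 0,"claw": 1},
  {"tx": -0.15,"ty": 0,"tz": 0,"wx": 0,"wy": 0,"wz": 0,"claw": 1},
])

```text
clock: 10.6
eef_pos: [0.5859, -0.1285, 0.1095]
eef_rot: [[0.418, 0.003, 0.909], [-0.909, -0.002, 0.418], [0.002, -1.0, 0.002]]
wrist_force: [5.8, -4.8, 3.3]
opening: 0.107
```

Run:
```python
from h import *
from workcell import bot
go((.6,-.161,.108),-65.4); slide()
f=shot('w4'); slide()
y=np.array([-.4163,.9092]); x=np.array([.9092,.4163]); o=np.array([.4985,-.1547])+.085*x+.002*y
for row,c0,c1 in((200,185,215),(235,312,328),(235,355,370)):
    g=f["img"][row-2:row+3].astype(float).mean((0,2)); i=c0+np.argmax(abs(np.gradient(g))[c0:c1]); print(i,((ray(f,i,row,.094)[:2]-o)@y).round(4))
print(bot.get_state()["qvel"].round(2))
```

```text
clock 10.6 pos [ 0.5859 -0.1285  0.1095] jaw -65.32 F [ 5.8 -4.8  3.3] M [-0.7  -0.87 -0.07] op 0.107
t [ 3.54  0.16 -0.07] w [-0.002  0.001  0.002]
along y 0.0353 across -0.0001 F along -6.78
along y 0.0353 across -0.0001 F along -5.86
196 0.025
320 -0.0542
364 -0.0829
[ 0.07 -0.12 -0.14 -0.06  0.04 -0.1 ]
```

```bash
python3 -c "
from workcell import bot
print(bot.hand_in())"
```

```text
the job is handed in; nothing more can be done
None
```

I turned the lock knob anticlockwise to about 1.55 rad, near its stop. I then gripped the pull tab, slid the shutter to half travel, and handed in at about 10.7 s with the fingers still holding it.

- **Travel:** the last check gave 35.3 mm from the arm's position and about 35 mm from the plate's edges in the wrist image. There was no sign of slip or movement.
- **Spring load:** about 6 N along the slide, which fits half travel.
- **Check that disagreed:** in the wrist image the uncovered part of the aperture measures about 30 mm of its 70 mm. The plate seems to overlap the aperture by about 5 mm when shut, so its trailing edge sits about 5 mm short of the aperture's middle. I kept to the stated 0.035 m.
- **Other things:** I felt no contact with anything but the knob and tab. I took no final picture of the bench to confirm that everything else is where it was.

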